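Lay out the fittings for both ends of the racking line

TASK

Lay the fittings out on the bench in the order they will be screwed together: in front of the steel racking wand the sight glass and then the steel hose tail; in front of the brass filling tube the ball valve, upright with its lever pointing back over the tube, and then the brass hose tail. Each row runs straight on from its tube's open mouth, all lying level and mouth to mouth with about 15 mm between neighbours, the hose tails' barbs pointing away from the tube. Set the fittings down without dropping them, and leave the bung, gasket jar, torch and spanner where they are.

Things in the scene. Friction and masses are not known exactly. Their poses are not given: they have to be found in the camera images.
- sight_glass: Sight glass 110 mm long, 0.45 kg: clear glass tube in four thin tie rods (43 mm wide and high over the rods, along the middle 78 mm) between two steel octagonal ends 50 mm across flats resting on the bench. Same both ways round. Origin on its underside below its middle; x along the bore (25 mm up), z up.
- ball_valve: Steel ball valve 100 mm long, 0.75 kg: octagonal ends 50 mm across flats resting on the bench, body between 49 mm wide. A stem on top carries a lever, blue at its free end, along the bore at 62 to 70 mm height, 17 mm wide, tip 121 mm from the stem. Origin on the underside below the stem, midway between the ends (x = +50 and -50 mm); +x along the bore, the way the lever points; z up.
- steel_tail: Steel hose tail 91 mm long, 0.32 kg: octagonal collar 50 mm across flats, 26 mm long, on which it rests and balances, a short threaded end 37 mm across and at its other end a longer barbed spigot 41 mm across. Origin on the underside below the collar's middle; x along the bore (25 mm up): threaded mouth at +28 mm, barbed tip at -63 mm; z up.
- brass_tail: Brass hose tail: same shape, size and axes as the steel hose tail (threaded mouth at x = +28 mm, barbed tip at x = -63 mm, collar from x = -13 to +13 mm, 50 mm wide), but yellow brass, 0.34 kg.
- racking_wand: Steel racking wand: straight steel tube 36 mm across, fixed to the bench in two wooden saddle blocks, octagonal end nut (50 mm across) towards the robot; lies left or right. Origin on the bench below the open mouth, at the nut's face; +x runs along the tube away from the mouth (240 mm), bore 25 mm up; its row goes along -x.
- filling_tube: Brass filling tube with a brass elbow at its far end, fixed in two saddle blocks like the steel wand; same nut, heights and axes: origin on the bench below the open mouth, +x along the tube away from the mouth (277 mm); its row goes along -x.
- bung: Beige barrel bung, a cone 53 mm across at the top, 42 mm high, standing. To be left alone. Origin below its middle.
- gasket_jar: Low clear jar of gaskets with a red lid, 60 mm across, 46 mm high. To be left alone. Origin below its middle.
- torch: Green torch lying down, 120 mm long, 34 mm high. To be left alone. Origin on its underside near the middle.
- spanner: Steel spanner lying flat, 170 mm long. To be left alone. Origin on its underside.
There are look-alikes about, which are no part of the job. Leave any pink or purple look-alike of the sight_glass alone.

How it is judged:
By the outcome, as a careful person would: the job done as asked, in the order asked, and still so for the second after the job is handed in, with the robot touching nothing.
It also fails if it takes over 106 s, if anything falls off the work surface, if the arm or the gripper's body presses on something with over 40 N, if the wrist force passes 120 N, or if a joint passes its speed limit or range.

ROBOT

A 6-joint arm with a two-finger parallel gripper is mounted at the origin on the work surface. World frame = base frame: x ahead of the robot, y to its left, z up, the work surface at z = 0. Lengths are in m, angles in rad, forces in N, time in s.
With the tool pointing down it reaches from about 0.325 to 0.85 m from the base axis. Payload 4.4 kg.
Tool frame: the origin (TCP) lies on the centre line of the jaws, within the pads' length; the fingertips stand 8 mm ahead of it and the grasp point (between the pads) lies 11 mm behind it; z points along the fingers, y is the line along which they close (so a half turn about z gives the same grasp; the last joint's range is limited). The gripper opens to 94 mm and grips with 3 to 60 N. Pads are 16 mm wide; open, the fingers measure 119 mm over their backs; the gripper's body (75 mm by 177 mm) begins 78 mm behind the grasp point.
Start: joints at [1.002, 0.207, 1.542, -0, 1.393, -0.15], TCP at [0.234, 0.525, 0.213] pointing down, gripper open.
Joint ranges: [-2.73, 2.73], [-0.86, 2.22], [0.23, 2.46], [-1.11, 4.25], [0.08, 2.63], [-2.82, 2.82]. Speed limits (rad/s): [2.79, 2.79, 3.14, 3.14, 3.14, 3.14].

INTERFACE

Orientations are given as a unit quaternion [x, y, z, w].
In Python, from bench import arm, fingers, capture, camera_info, look_for, cut_out, spot_point gives the robot as it stands. Calls block until the motion is done:
- arm.reach(position, orientation): joint-space move of the TCP to a pose.
- arm.line_to(position, frame=None, vel=0.15, stop_force=None): straight line of the TCP; frame=None keeps the orientation; vel is the mean speed in m/s. With stop_force (N) it stops when the force on the tool has changed by that much, and returns True; else False.
- arm.set_joints(angles): joint-space move.
- fingers.open_gripper() and fingers.close(): open the fingers fully, or close them until they stop; the grip force is fixed at half the most.
- arm.wait(seconds).
- arm.ik(position, orientation): joint angles nearest the present ones, or None.
- arm.read_state(): the state.
- capture(name): name is "scene" or "top" or "wrist"; returns the picture (480x640x3 uint8, red, green, blue); there is no depth.
- camera_info(name): a dict with "fx", "fy", "cx", "cy" (pixels), "dist" ([k1, k2, p1, p2, k3] as OpenCV has them; the pictures are not rectified), "R" (3x3) and "t" (3): a world point X has camera coordinates R X + t; the wrist camera has in their place "tool_from_camera" (4x4, takes a point from camera to tool coordinates, whose origin is the TCP and whose axes are the flange's). Camera axes: x right, y down, z forward; pixel columns grow to the right and rows downward; lengths in m; the calibration is good to about 2 mm. A picture is of the moment at which its call begins: read the wrist's pose just before it. camera_info takes no time and is no camera call.
A pose or a line that the arm cannot do raises arm.Unreachable and nothing moves.
- arm.job_done(): hands the job in; it is judged then, once.
Trained networks look in the newest picture that a camera, given by its name, has taken for a name from the list of things; names that differ only in an ending like _2 or _b are one class to them, and where a whole thing is asked for, a point or a joint stands for the part that bears it (a point fixed in the world has none). Each returns a list of dicts, best first, with "p" (0 to 1); they miss things now and then, are a little off and sometimes report something else, mostly with a low value. They report only what shows in the picture. A call takes as long as a camera call. They do not tell look-alikes from the thing itself.
- look_for(camera, query): "bbox" ([centre column, centre row, width, height] in pixels, round what is visible of it).
- cut_out(camera, query): "pixels" (480x640 bool, what is visible of it) and "bbox" ([centre column, centre row, width, height] in pixels, round what is visible of it).
- spot_point(camera, query): "centre" ([column, row] in pixels: a listed point, or the origin of a listed thing).
The state is a dict: "time_s": time; "q": joint angles; "joint_vel": joint speeds; "effort": joint torques, N m; "position": TCP position; "tcp_rot": TCP orientation; "ft_force": force on the tool from outside, world axes, zero at the start; "torque": the same for the moment, N m; "grip_width": opening from 0.0 (shut) to 1.0 (fully open); "grasp_force": force on a finger pad.
Only numpy, scipy, OpenCV 4.12 (cv2) and the standard library are available. Lean on these libraries where they do the work, as an engineer would, in place of code of your own. Each camera call takes 0.05 s, during which the arm holds its last target. There are 200 camera calls.

## Working session

There is one attempt and no reset: what is moved stays moved. The work goes in short steps, each a Python script; the robot and the scene stay as the last script left them, time stands still between calls to the robot, and variables do not carry over. Pictures are saved under pics/ and viewed, at most 14 in all, crops included, and the job is handed in when it is done.

```bash
ls; mkdir -p pics; python3 - <<'E'
from bench import *
import cv2
for n in("top","scene"):
    im=capture(n); cv2.imwrite(f"pics/{n}0.png",im[:,:,::-1])
    c=camera_info(n); print(n,c)
    for q in("sight_glass","ball_valve","steel_tail","brass_tail","racking_wand","filling_tube","bung","gasket_jar","torch","spanner"):
        print(q,[(round(d["p"],2),[int(v) for v in d["bbox"]]) for d in look_for(n,q)][:4],[(round(d["p"],2),[int(v) for v in d["centre"]]) for d in spot_point(n,q)][:4])
E
```

```text
pics
top {'fx': 547.0501614407465, 'fy': 547.0501614407465, 'cx': 325.38779056133313, 'cy': 240.00403849106053, 'dist': array([0.01822527, 0.        , 0.        , 0.        , 0.        ]), 'R': array([[ 1.03989265e-01, -9.94578012e-01,  9.00469686e-04],
       [-9.69184244e-01, -1.01537390e-01, -2.24437205e-01],
       [ 2.23311740e-01,  2.24663389e-02, -9.74488138e-01]]), 't': array([-0.04643785,  0.52795667,  1.1621472 ])}
sight_glass [(0.73, [395, 351, 55, 44]), (0.7, [450, 399, 56, 33]), (0.69, [357, 285, 44, 47]), (0.67, [237, 306, 36, 48])] [(0.69, [450, 399]), (0.68, [362, 284]), (0.6, [390, 349]), (0.58, [239, 308])]
ball_valve [(0.61, [298, 179, 36, 75]), (0.5, [292, 282, 25, 46])] [(0.69, [302, 195])]
steel_tail [(0.8, [294, 281, 23, 42]), (0.3, [300, 181, 40, 76])] [(0.8, [293, 273])]
brass_tail [(0.93, [368, 199, 22, 43]), (0.74, [342, 143, 33, 63]), (0.45, [332, 234, 30, 30])] [(0.63, [365, 197])]
racking_wand [(0.65, [454, 163, 34, 101])] [(0.69, [450, 216])]
filling_tube [(0.61, [230, 117, 45, 112])] [(0.57, [218, 173]), (0.43, [360, 288])]
bung [(0.68, [127, 203, 27, 
[... 808 characters left out ...]
), (0.55, [177, 263])]
ball_valve [(0.79, [389, 245, 66, 25]), (0.34, [334, 364, 87, 68])] [(0.65, [374, 251])]
steel_tail [(0.72, [316, 215, 30, 26])] [(0.73, [322, 222])]
brass_tail [(0.76, [345, 284, 34, 24])] [(0.88, [349, 289])]
racking_wand [(0.85, [336, 364, 85, 65]), (0.58, [346, 285, 35, 27]), (0.4, [461, 229, 94, 55])] [(0.64, [297, 342])]
filling_tube [(0.91, [459, 228, 93, 58])] [(0.79, [416, 212])]
bung [(0.65, [419, 154, 12, 17])] [(0.69, [419, 161])]
gasket_jar [(0.76, [333, 250, 22, 20])] [(0.78, [331, 254])]
torch [(0.89, [198, 363, 45, 24]), (0.75, [388, 244, 64, 24])] [(0.67, [197, 365])]
spanner [(0.98, [402, 296, 44, 47]), (0.53, [334, 252, 23, 23])] [(0.89, [404, 291])]
```

```bash
python3 - <<'E'
import cv2
im=cv2.imread("pics/top0.png")[40:440,80:580]; cv2.imwrite("pics/t1.png",cv2.resize(im,(750,600),interpolation=cv2.INTER_CUBIC))
im=cv2.imread("pics/top0.png")[250:430,200:500]; cv2.imwrite("pics/t2.png",cv2.resize(im,(800,480),interpolation=cv2.INTER_CUBIC))
E
```

```text
(no output)
```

View pics/t1.png

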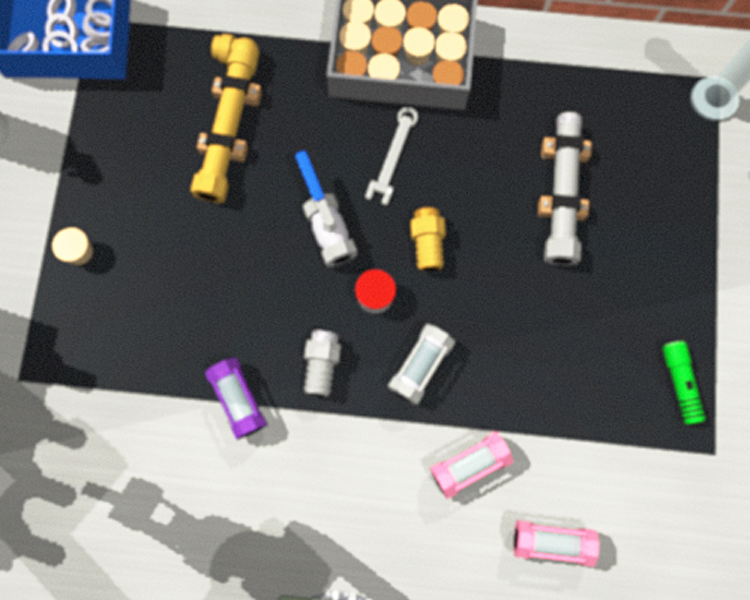

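View pics/t2.png

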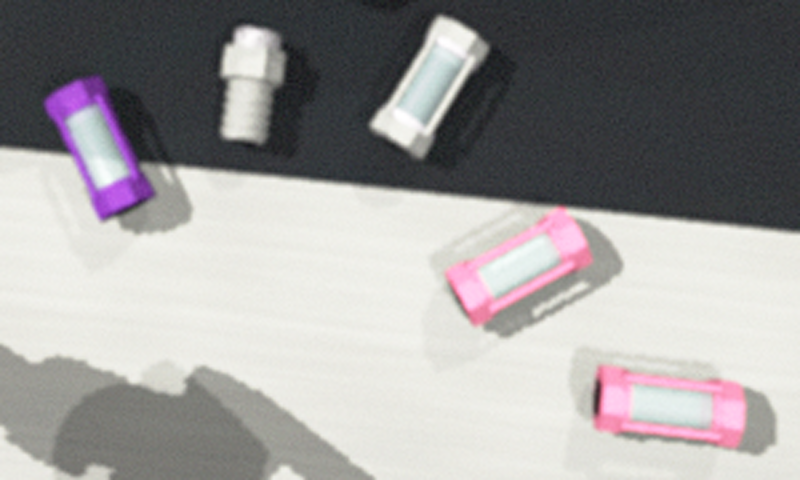

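View pics/scene0.png

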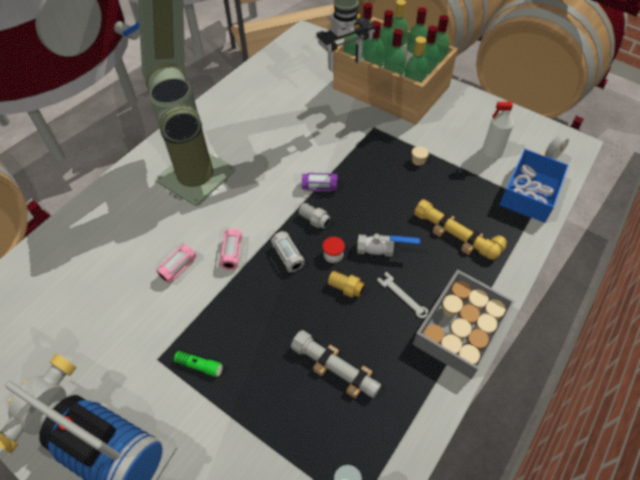

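The pictures show these candidates, in top-camera pixels:
- **Sight glass:** the steel one is at (358,284). The look-alikes are purple at (237,306) and pink at (395,351) and (450,399).
- **Ball valve:** (300,190), with its lever up the picture.
- **Tails:** steel at (294,281) and brass at (368,199), threads up and barbs down.
- **Tubes:** wand mouth at (450,216), filling tube mouth at (218,173).

I choose the uncoloured glass, and crop t2 confirms it. Next I'll fit poses by silhouette.

```bash
cat > h.py <<'E'
from bench import *
import numpy as np, cv2
from scipy.optimize import minimize
from scipy.spatial.transform import Rotation as Rt
def prism(x0,x1,d,n=8,z=.025):
    a=(np.arange(n)+.5)*2*np.pi/n; r=d/2/np.cos(np.pi/n)
    return np.array([[x,r*np.cos(t),z+r*np.sin(t)] for x in(x0,x1) for t in a])
def box(x0,x1,y,z0,z1): return np.array([[a,b,c] for a in(x0,x1) for b in(-y,y) for c in(z0,z1)])
tail=[prism(-.013,.013,.05),prism(.013,.028,.037,24),prism(-.063,-.013,.041,24)]
M={"sight_glass":[prism(-.055,-.039,.05),prism(.039,.055,.05),box(-.039,.039,.0215,.0035,.0465)],
"ball_valve":[prism(-.05,-.03,.05),prism(.03,.05,.05),prism(-.03,.03,.049),box(-.009,.009,.009,.04,.07),box(-.01,.121,.0085,.062,.07)],
"steel_tail":tail,"brass_tail":tail,
"racking_wand":[prism(0,.025,.05),prism(.02,.24,.036,24)],
"filling_tube":[prism(0,.025,.05),prism(.02,.277,.036,24)]}
def cam(n):
    c=dict(camera_info(n))
    if n=="wrist":
        s=arm.read_state(); T=np.eye(4); T[:3,:3]=Rt.from_quat(s["tcp_rot"]).as_matrix(); T[:3,3]=s["position"]
        W=np.linalg.inv(T@np.array(c["tool_from_camera"])); c["R"]=W[:3,:3]; c["t"]=W[:3,3]
    c["K"]=np.array([[c["fx"],0,c["cx"]],[0,c["fy"],c["cy"]],[0,0,1]]); return c
def proj(c,P): return cv2.projectPoints(np.array(P,float).reshape(-1,1,3),cv2.Rodrigues(np.array(c["R"]))[0],np.array(c["t"],float),c["K"],np.array(c["dist"]))[0][:,0]
def ray(c,px,z):
    u=cv2.undistortPoints(np.array(px,float).reshape(1,1,2),c["K"],np.array(c["dist"]))[0,0]
    R=np.array(c["R"]); o=-R.T@c["t"]; d=R.T@[u[0],u[1],1]; return (o+d*(z-o[2])/d[2])
def world(p,P): 
    c,s=np.cos(p[2]),np.sin(p[2]); return P@np.array([[c,s,0],[-s,c,0],[0,0,1]])+[p[0],p[1],0]
S=4
def render(c,name,p):
    m=np.zeros((480*2,640*2),np.uint8)
    for P in M[name]:
        h=cv2.convexHull(proj(c,world(p,P)).astype(np.float32))
        cv2.fillConvexPoly(m,np.round((h*2+.5)*16).astype(np.int32),1,shift=4)
    return m
def fit(name,views,p0):
    ms=[(c,cv2.resize(m.astype(np.uint8),(1280,960),interpolation=cv2.INTER_NEAREST)) for c,m in views]
    def f(v):
        p=[v[0],v[1],v[2]/10]; s=0
        for c,m in ms:
            r=render(c,name,p); s+=1-(r&m).sum()/max(1,(r|m).sum())
        return s
    best=None
    for d in(0,.25,-.25):
        v0=np.array([p0[0],p0[1],(p0[2]+d)*10]); sx=np.vstack([v0]+[v0+e for e in np.diag([.015,.015,1.5])])
        r=minimize(f,v0,method="Nelder-Mead",options=dict(initial_simplex=sx,xatol=2e-4,fatol=1e-4))
        if best is None or r.fun<best.fun: best=r
    return np.array([best.x[0],best.x[1],best.x[2]/10]),1-best.fun/len(ms)
def mask(n,name,px,tol=25):
    L=[d for d in cut_out(n,name) if np.hypot(*(np.array(d["bbox"][:2])-px))<tol]
    return L[0]["pixels"] if L else None
def down(yaw): # tool z down, tool y horizontal perpendicular to object's x (yaw)
    c,s=np.cos(yaw),np.sin(yaw)
    return Rt.from_matrix(np.array([[c,s,0],[s,-c,0],[0,0,-1]]).T).as_quat()
E
cat > a.py <<'E'
from h import *
c=cam("top"); capture("top"); cs=cam("scene"); capture("scene")
px={"sight_glass":(357,285),"ball_valve":(298,185),"steel_tail":(294,281),"brass_tail":(368,199),"racking_wand":(454,163),"filling_tube":(230,117)}
ends={"sight_glass":((345,303),(370,268)),"ball_valve":(((308,208)),(284,145)),"steel_tail":((293,298),(295,263)),"brass_tail":((368,217),(366,182)),"racking_wand":((450,212),(460,120)),"filling_tube":((219,170),(236,80))}
for n in px:
    a,b=[ray(c,e,.025)[:2] for e in ends[n]]; yaw=np.arctan2(*(b-a)[::-1]); ctr=a if n in("racking_wand","filling_tube") else ray(c,px[n],.025)
    V=[]
    m=mask("top",n,px[n]); 
    if m is not None: V.append((c,m))
    ms=mask("scene",n,proj(cs,[[*ray(c,px[n],.025)[:2],.03]])[0],30)
    if ms is not None: V.append((cs,ms))
    print(n,len(V),"init",ctr[:2].round(3),round(yaw,3),*( (p.round(4).tolist(),round(f,3)) for p,f in [fit(n,V[:1],[*ctr[:2],yaw]),fit(n,V,[*ctr[:2],yaw])] if V))
for n,q in(("purple",(237,306)),("pink1",(395,351)),("pink2",(450,399)),("jar",(331,233)),("bung",(127,203)),("torch",(535,296)),("spanner",(340,140))): print(n,ray(c,q,.02).round(3))
for n in px:
    pass
E
python3 a.py
```

```text
sight_glass 2 init [ 0.442 -0.072] -0.522 ([0.4465, -0.0797, -0.4485], np.float64(0.944)) ([0.4464, -0.0792, -0.4472], np.float64(0.936))
ball_valve 2 init [0.663 0.088] 0.461 ([0.6429, 0.0817, 0.4674], np.float64(0.877)) ([0.6428, 0.0823, 0.4699], np.float64(0.856))
steel_tail 2 init [0.436 0.07 ] 0.061 ([0.4504, 0.0701, -0.0066], np.float64(0.93)) ([0.4513, 0.0709, -0.0203], np.float64(0.914))
brass_tail 2 init [ 0.646 -0.079] 0.142 ([0.663, -0.0706, 0.1431], np.float64(0.922)) ([0.662, -0.0697, 0.183], np.float64(0.903))
racking_wand 2 init [ 0.635 -0.272] -0.049 ([0.6345, -0.2817, 0.0069], np.float64(0.773)) ([0.6337, -0.2806, 0.0051], np.float64(0.765))
filling_tube 2 init [0.681 0.278] -0.031 ([0.6829, 0.2784, -0.0899], np.float64(0.686)) ([0.6805, 0.279, -0.0771], np.float64(0.702))
purple [0.367 0.191 0.02 ]
pink1 [ 0.305 -0.169  0.02 ]
pink2 [ 0.217 -0.295  0.02 ]
jar [ 0.557 -0.002  0.02 ]
bung [0.579 0.48  0.02 ]
torch [ 0.46  -0.473  0.02 ]
spanner [0.789 0.    0.02 ]
```

```bash
cat >> h.py <<'E'
def look(tx,ty,yaw,z=.25):
    q=down(yaw); T=np.array(camera_info("wrist")["tool_from_camera"]); R=Rt.from_quat(q).as_matrix()
    o=R@T[:3,3]; d=R@T[:3,2]; 
    h=z+o[2]-.025; off=o+d*(h/-d[2]); p=[tx-off[0],ty-off[1],z]
    arm.reach(p,q); arm.wait(.3); c=cam("wrist"); return c,capture("wrist")
E
cat > b.py <<'E'
from h import *
print(camera_info("wrist"))
t0=arm.read_state()["time_s"]
for n,p in(("filling_tube",[.6815,.2787,-.085]),("racking_wand",[.634,-.281,.006])):
    u=np.array([np.cos(p[2]),np.sin(p[2])]); t=np.array(p[:2])+u*.06
    for yaw in(p[2],p[2]+np.pi):
        try: c,im=look(*t,yaw); break
        except arm.Unreachable: print("unreach",yaw)
    cv2.imwrite(f"pics/w_{n}.png",im[:,:,::-1])
    np.savez(f"w_{n}.npz",**{k:np.array(v) for k,v in c.items()})
    L=cut_out("wrist",n); print(n,[(d["p"],np.array(d["bbox"]).astype(int)) for d in L], [(d["p"],d["centre"]) for d in spot_point("wrist",n)], arm.read_state()["time_s"]-t0)
    if L:
        m=L[0]["pixels"]; np.save(f"m_{n}.npy",m)
        print(fit(n,[(c,m)],p))
    cv2.imwrite(f"pics/wm_{n}.png",np.hstack([cv2.resize(im[:,:,::-1],(400,300)),cv2.resize(np.where(m[...,None],im,im//4)[:,:,::-1],(400,300))]))
E
python3 b.py; python3 -c "
import cv2,numpy as np
cv2.imwrite('pics/wm.png',np.vstack([cv2.imread('pics/wm_%s.png'%n) for n in('filling_tube','racking_wand')]))"
```

```text
{'fx': 409.98277658942663, 'fy': 409.98277658942663, 'cx': 320.51368189761513, 'cy': 241.17384327595056, 'dist': array([0.01007211, 0.        , 0.        , 0.        , 0.        ]), 'tool_from_camera': array([[-1.35554702e-04, -9.66541872e-01, -2.56508853e-01,
         7.53893151e-02],
       [ 9.99999671e-01, -3.36199872e-04,  7.38362805e-04,
        -4.40072527e-04],
       [-7.99896811e-04, -2.56508669e-01,  9.66541599e-01,
        -1.72317557e-01],
       [ 0.00000000e+00,  0.00000000e+00,  0.00000000e+00,
         1.00000000e+00]])}
filling_tube [(0.61, array([312, 155, 100, 311]))] [(0.8, [319.2, 289.4])] 2.5833000000000004
(array([ 0.67558751,  0.28088544, -0.09327798]), np.float64(0.7093761781850875))
racking_wand [(0.67, array([322, 179,  81, 265]))] [(0.94, [320.1, 294.6])] 5.025
(array([ 0.63043907, -0.28110884,  0.00837329]), np.float64(0.7999232171993473))
```

View pics/wm.png

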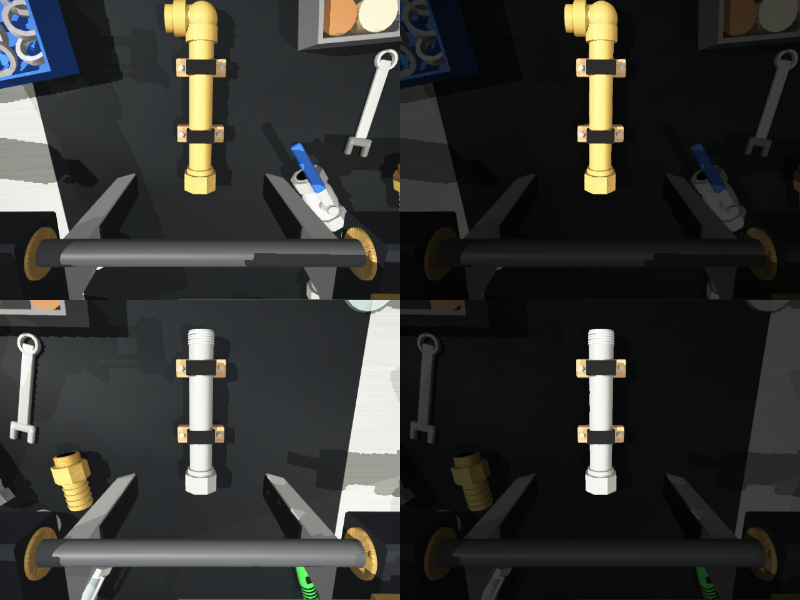

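```bash
cat > c.py <<'E'
from h import *
import h
roi=np.zeros((960,1280),np.uint8)
for a,b in((68,88),(132,190),(240,480)): roi[2*a:2*b]=1
r0=h.render
h.render=lambda c,n,p: r0(c,n,p)*roi
for n,p in(("filling_tube",[.6765,.2799,-.09]),("racking_wand",[.631,-.281,.006])):
    z=np.load(f"w_{n}.npz"); c={k:z[k] for k in z.files}; m=np.load(f"m_{n}.npy")*roi[::2,::2]
    for L in(.02,.026,.032):
        M[n][0]=prism(0,L,.05); q,f=fit(n,[(c,m)],p); print(n,L,q.round(4),round(f,4))
E
python3 c.py
```

```text
filling_tube 0.02 [ 0.6758  0.2809 -0.0934] 0.9643
filling_tube 0.026 [ 0.6758  0.2809 -0.0934] 0.9756
filling_tube 0.032 [ 0.6757  0.2809 -0.0934] 0.9763
racking_wand 0.02 [ 0.6298 -0.2813  0.0072] 0.9586
racking_wand 0.026 [ 0.6299 -0.2812  0.0067] 0.9697
racking_wand 0.032 [ 0.6296 -0.2812  0.007 ] 0.9741
```

Both tube mouths are well fitted, with overlap around 0.97. I'll start with the sight glass.

```bash
cat > move.py <<'E'
from h import *
import sys
W=(.6298,-.2812,.007); F=(.6758,.2809,-.0934)
J={"sight_glass":([.4464,-.0792,-.448],W,.070,.012),"steel_tail":([.4508,.0705,-.01],W,.168,.015),
"ball_valve":([.6428,.0823,.469],F,.065,.016),"brass_tail":([.6625,-.070,.16],F,.158,.015)}
def measure(n,p0,tag):
    c,im=look(p0[0],p0[1],p0[2]); px=proj(c,[[p0[0],p0[1],.025]])[0]
    cv2.imwrite(f"pics/{tag}_{n}.png",im[:,:,::-1])
    m=mask("wrist",n,px,60)
    if m is None: print("no mask"); return None
    p,f=fit(n,[(c,m)],p0); print(tag,n,p.round(4),round(f,3)); return p
def target(n):
    _,T,d,_=J[n]; return np.array([T[0]-d*np.cos(T[2]),T[1]-d*np.sin(T[2]),T[2]])
def run(n):
    p0,T,d,z=J[n]
    p=measure(n,p0,"pre")
    if p is None or np.hypot(*(p-p0)[:2])>.015 or abs(p[2]-p0[2])>.15: print("check"); return
    fingers.open_gripper()
    arm.reach([p[0],p[1],.12],down(p[2])); print("hit",arm.line_to([p[0],p[1],z],vel=.12,stop_force=15))
    fingers.close(); s=arm.read_state(); print("grip",s["grip_width"]*94,s["grasp_force"])
    arm.line_to([p[0],p[1],.2],vel=.2); s=arm.read_state(); print("lift",s["grip_width"]*94,s["grasp_force"],np.round(s["ft_force"],1))
    if s["grip_width"]*94<30: return
    g=target(n); print("target",g.round(4))
    arm.reach([g[0],g[1],.2],down(g[2])); arm.line_to([g[0],g[1],z+.012],vel=.15)
    print("touch",arm.line_to([g[0],g[1],z-.002],vel=.02,stop_force=4),arm.read_state()["position"][2])
    fingers.open_gripper(); arm.line_to([g[0],g[1],.2],vel=.2)
    q=measure(n,g,"post")
    if q is not None: print("err",(q-g).round(4))
    print("t",arm.read_state()["time_s"])
if __name__=="__main__": run(sys.argv[1])
E
python3 move.py sight_glass
```

```text
pre sight_glass [ 0.4445 -0.0789 -0.4502] 0.959
hit False
grip 42.42552529953749 29.996351301670074
lift 42.83909663436983 29.99503254890442 [-0.2 -0.8 -4.9]
target [ 0.5598 -0.2817  0.007 ]
touch True 0.012023724745479213
post sight_glass [ 0.5603 -0.2813 -0.0028] 0.969
err [ 0.0005  0.0004 -0.0098]
t 18.8083
```

```bash
python3 move.py steel_tail
```

```text
pre steel_tail [ 0.4489  0.0711 -0.0287] 0.954
hit False
grip 49.45381142465455 29.983445405960083
lift 49.64260942813543 29.98334974050522 [-0.1  0.4 -4.7]
target [ 0.4618 -0.2824  0.007 ]
touch True 0.015034277474483779
post steel_tail [ 0.4619 -0.2821  0.0221] 0.953
err [0.0001 0.0003 0.0151]
t 30.1333
```

```bash
python3 move.py ball_valve
```

```text
pre ball_valve [0.6409 0.0818 0.4918] 0.917
hit False
grip 48.99908376359603 29.998368322849274
lift 49.06729513047985 29.997113943099976 [-0.2  1.  -7.8]
target [ 0.6111  0.287  -0.0934]
touch True 0.01596631135847757
post ball_valve [ 0.6105  0.2871 -0.0952] 0.959
err [-0.0006  0.0001 -0.0018]
t 41.1583
```

View pics/post_steel_tail.png

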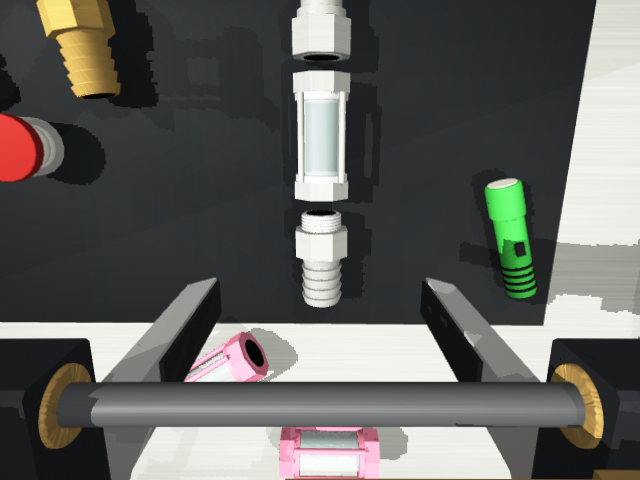

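The steel row is straight: nut at (321,40), glass at (321,137), tail thread at (321,222) with its barbs pointing away. The valve's fit matches its target too.

```bash
python3 move.py brass_tail
```

```text
pre brass_tail [ 0.6593 -0.0692  0.1724] 0.932
hit False
grip 49.81339157344917 29.971715211868286
lift 49.704749340339475 29.971351325511932 [ 0.3  0.8 -4.9]
target [ 0.5185  0.2956 -0.0934]
touch True 0.015024689919198322
post brass_tail [ 0.5177  0.2962 -0.0958] 0.933
err [-0.0008  0.0005 -0.0024]
t 52.5583
```

View pics/post_brass_tail.png

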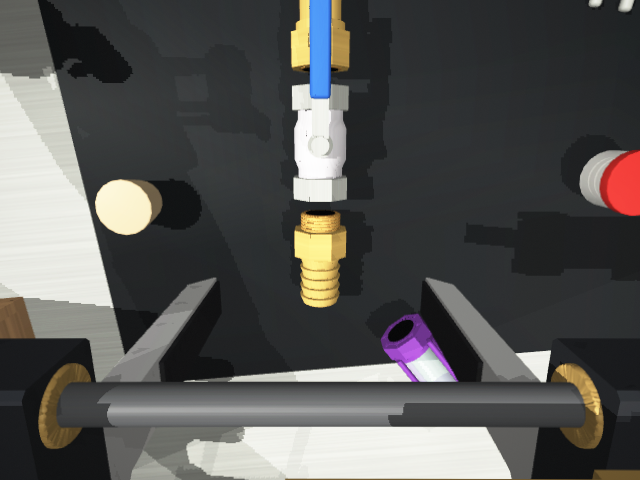

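The brass row is right: nut at (320,50), upright valve at (320,145) with its blue lever over the tube, tail at (320,255) with its barbs pointing away.

```bash
python3 -c "
from bench import *
print(arm.job_done())"
```

```text
the job is handed in; nothing more can be done
None
```

The job is handed in: both rows are laid out in order, each fitting measured within 1 mm and about 1° of its target, with about 53 s of the 106 s used; the verdict was not shown.

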